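Put the pill bottle away in the child-safe medicine box

TASK

Put the pill bottle away in the child-safe wooden medicine box. Lift the sliding lid over its catch and slide it fully open, stand the pill bottle upright in the compartment, then slide the lid back so that it drops fully home behind the catch, and let go. Leave the jar and the mug where they stand.

Things in the scene. Friction and masses are not known exactly. Their poses are not given: they have to be found in the camera images.
- medicine_box: Long wooden box fixed to the worktop, 144 x 300 mm, 84 mm high; origin at the centre of its underside, z up, y along its length. The +y half is an open-topped compartment under a sliding lid; the -y half is closed by a fixed deck at 84 mm, over which the lid parks when open. Along each long side runs an outside ledge, 22 mm wide, its top 50 mm up (188 mm over both ledges).
- compartment (a point): Centre of the compartment's floor, 6 mm above the worktop, axes as the box. Inside the compartment is 132 mm along x, 141 mm along y; its rim is 84 mm above the worktop.
- front_catch (a point): Middle of the top of the catch on the -x ledge: a square steel bump 12 mm long along y, 18 mm wide, standing 11 mm above the ledge, at y = +57 mm of the box. The other ledge has the same catch. Each blocks a foot under the lid.
- lid_handle (a point): On the lid's handle, 16 mm below its top, midway along it; moves with the lid, axes as the box. The handle is an upright wooden bar: 90 mm long along the box's x, 16 mm thick along y, standing 41 mm above the lid. With the lid shut and down it is at x = 0, y = +75 mm of the box, its top 136 mm above the worktop.
- lid_face (a point): Centre of the lid's upper face, at the handle's foot; 95 mm above the worktop when the lid is down. The lid is a level panel, 184 (x) x 150 (y) x 10 mm, 0.3 kg; it cannot tilt or come off. Below the handle a foot at each side reaches down to the ledge. Two thin guide pins stand up through the lid at x = +/-83 mm, 55 mm toward -y from the handle, to 120 mm above the worktop.
- lid_slide (a joint): Travel of the lid along the box's -y, m: 0 shut (stop), 0.145 fully open (stop). About 1 N of friction; it stays where it is left. From 0 to 0.004 the feet stand behind the catches, with the lid down; from 0.004 to 0.032 they are over the catches, and the lid can only be there lifted.
- lid_lift (a joint): Height of the lid above its lowest position, m: 0 down, 0.018 highest (stop). It falls by its own weight when let go. To pass the catches, opening or closing, the lid must be lifted over 11 mm (15 is good). Beyond slide 0.032 it may travel lifted or lowered. When closing it drops home only with slide under 0.004.
- pill_bottle: Amber medicine bottle with a white ribbed cap, loose, standing upright: 40 mm in diameter, 72 mm high, less than 0.2 kg; origin at the centre of its underside, z up. It stands beside the box, left or right of it; the jar stands on the other side.
- jar_1: Bystander: loose glass jar with a dark lid, 71 x 76 mm, 98 mm high; origin at the centre of its underside.
- mug_1: Bystander: loose white mug, 86 x 118 mm with its handle, 92 mm high, behind the box on the right; origin at the centre of its underside.
Not all that is in view belongs to the job. Leave any green, turquoise or yellow look-alike of the pill_bottle alone.

How it is judged:
On the way, in this order (a step that is already met when the one before it is completed fails the run):
1. the lid is slid open (at least 130 mm) (value of joint lid_slide above 0.13 m), for 0.2 s.
2. the pill bottle stands upright on the compartment's floor, let go, with the lid still open (x of pill_bottle in the frame of medicine_box between -0.055 and 0.055 m and y of pill_bottle in the frame of medicine_box between 0.01 and 0.14 m and z of pill_bottle in the frame of medicine_box between 0 and 0.015 m and angle between pill_bottle's own z axis and vertical below 0.2 rad and value of joint lid_slide above 0.13 m and contact force between the fingers and pill_bottle below 0.2 N and linear speed of pill_bottle below 0.02 m/s), for 0.2 s.
At the end, for the whole second after the job is handed in: The pill bottle stands upright (within 0.2 rad) and at rest on the floor of the box's compartment, and the lid is shut: slid to within 6 mm of its shut stop and down to within 3 mm of its lowest position (x of pill_bottle in the frame of medicine_box between -0.055 and 0.055 m and y of pill_bottle in the frame of medicine_box between 0.01 and 0.14 m and z of pill_bottle in the frame of medicine_box between 0 and 0.015 m and angle between pill_bottle's own z axis and vertical below 0.2 rad and value of joint lid_slide below 0.006 m and value of joint lid_lift below 0.003 m and contact force between the fingers and pill_bottle below 0.2 N and linear speed of pill_bottle below 0.02 m/s); the robot touches nothing.
It fails at once if the jar is moved more than 30 mm (distance of jar_1 from where it was at the start of the episode above 0.03 m).
It fails at once if the mug is moved more than 30 mm (distance of mug_1 from where it was at the start of the episode above 0.03 m).
It also fails if it takes over 69 s, if anything falls off the work surface, if the arm or the gripper's body presses on something with over 40 N, if the wrist force passes 120 N, or if a joint passes its speed limit or range.

ROBOT

A 6-joint arm with a two-finger parallel gripper is mounted at the origin on a cart in front of the work surface, level with it; the furniture and walls round the work are solid. World frame = base frame: x ahead of the robot, y to its left, z up, the work surface at z = 0. Lengths are in m, angles in rad, forces in N, time in s.
With the tool pointing down it reaches from about 0.375 to 0.9 m from the base axis. Payload 3.1 kg.
Tool frame: the origin (TCP) lies on the centre line of the jaws, within the pads' length; the fingertips stand ahead of it and the grasp point (between the pads) lies 3 mm ahead of it (robot.tip_reach is the z of the fingertips in the tool frame, in m); z points along the fingers, y is the line along which they close (so a half turn about z gives the same grasp; the last joint's range is limited). The gripper opens to 87 mm and grips with 3 to 60 N. Pads are 19 mm wide; open, the fingers measure 117 mm over their backs; the gripper's body (75 mm by 190 mm) begins 51 mm behind the grasp point.
Start: joints at [-1.45, 0.527, 1.433, -0, 1.181, -0.178], TCP at [0.185, -0.597, 0.245] pointing down, gripper open.
Joint ranges: [-3.08, 3.08], [-0.75, 2.2], [0.22, 2.44], [-1.43, 4.57], [0, 2.65], [-2.85, 2.85]. Speed limits (rad/s): [2.79, 2.79, 3.14, 3.14, 3.14, 3.14].

INTERFACE

Orientations are given as a unit quaternion [x, y, z, w].
In Python, from rig import sensors, eyes, ticket, robot gives the robot as it stands.
- The arm moves only by the tool drive_tool, never from a script. Its argument "deltas" is a list that holds one entry, the list of rows, each a list of 6 numbers: the shift along the tool's x, y, z in mm, then the turn, a rotation vector about the tool's x, y, z in rad. A call has 1 to 8 rows; each row shifts and turns the commanded pose from where the row before left it, along the tool's axes as they then stand; what a row does not reach is not made up. A row lasts 1/12 s, in which the tool goes at most 41.7 mm and 7.16 degrees, less where a joint would pass 70% of its speed; a pose out of reach is approached as far as the arm can. A call is refused whole if a number of a shift passes 41.7 or a number of a turn 0.125, either way. A call with a gripper value outside its range is refused whole. "gripper" is the opening in per cent of the stroke, from 0 (shut) to 100 (fully open), set as the call begins (left out, the last holds). The fingers move at their own pace and stop on an object; "squeeze" is the grip in N (left out, the last holds). Time passes only in rows, so rows that do not move let the fingers close. It gives the time, the measured TCP pose, the force, the opening and the grip force at its end, in the units of the state.
- sensors.get_obs(): the state, without advancing time (a new reading comes with each control period).
- eyes.camera(name): name is "scene" or "top" or "wrist"; returns a dict with "img" (384x512x3 uint8, red, green, blue), "fov_y" (degrees; the focal length in pixels is half the picture's height over the tangent of half this angle, whatever the lens; pixels are square), "cx", "cy" (the principal point, pixels), "D" ([k1, k2, p1, p2, k3] as OpenCV has them; the pictures are not rectified), "xyz" and "attitude" of the camera in the world; the wrist camera has in their place "hand_eye" (4x4, takes a point from camera to tool coordinates, whose origin is the TCP and whose axes are the flange's). Camera axes: x right, y up, looking along -z (the intrinsics and any distortion apply to the point x, -y, -z); pixel columns grow to the right and rows downward; lengths in m; the calibration is good to about 2 mm. A picture is of the moment at which its call begins: read the wrist's pose just before it. There is no depth.
- ticket.hand_in(): hands the job in; it is judged then, once.
The state is a dict: "time": time; "q": joint angles; "joint_velocities": joint speeds; "joint_torque": joint torques, N m; "position": TCP position; "tool_rot": TCP orientation; "ft_force": force on the tool from outside, world axes, zero at the start; "moment": the same for the moment, N m; "grip_width": finger opening in m; "grip_force": force on a finger pad.
Only numpy, scipy, OpenCV 4.12 (cv2) and the standard library are available. Lean on these libraries where they do the work, as an engineer would, in place of code of your own. Each camera call takes 0.05 s, during which the arm holds its last target. There are 200 camera calls.

## Working session

There is one attempt and no reset: what is moved stays moved. The work goes in short steps, Python scripts to look and compute and a tool call to move; the robot and the scene stay as the last step left them, time stands still between calls to the robot, and variables do not carry over. Pictures are saved under pics/ and viewed, at most 10 in all, crops included, and the job is handed in when it is done.

Besides the shell and the picture viewer there is one more tool, called after "Emit:" as name(argument=value, ...) on one line, values as JSON. drive_tool: Moves the arm, as the interface text tells. Its arguments: {"type":"object","properties":{"deltas":{"type":"array"},"gripper":{"type":"number"},"squeeze":{"type":"number"}},"required":["deltas"]}

```bash
mkdir -p pics
cat > h.py <<'E'
import numpy as np, cv2
from scipy.spatial.transform import Rotation as R
from rig import sensors, eyes, ticket, robot
def shot(n,name=None):
    o=sensors.get_obs(); c=eyes.camera(n)
    if n=="wrist":
        T=np.eye(4);T[:3,:3]=R.from_quat(o["tool_rot"]).as_matrix();T[:3,3]=o["position"]
        c["T"]=T@np.array(c["hand_eye"])
    else:
        a=np.array(c["attitude"]);T=np.eye(4);T[:3,:3]=a if a.shape==(3,3) else R.from_quat(a).as_matrix();T[:3,3]=c["xyz"];c["T"]=T
    f=192/np.tan(np.radians(c["fov_y"])/2);c["K"]=np.array([[f,0,c["cx"]],[0,f,c["cy"]],[0,0,1.]])
    if name: cv2.imwrite(f"pics/{name}.png",c["img"][:,:,::-1])
    return c
def ray(c,uv):
    p=cv2.undistortPoints(np.array([[uv]],float),c["K"],np.array(c["D"],float))[0,0]
    d=c["T"][:3,:3]@np.array([p[0],-p[1],-1]);return c["T"][:3,3],d/np.linalg.norm(d)
def onz(c,uv,z):
    o,d=ray(c,uv);return o+d*(z-o[2])/d[2]
def tri(c1,u1,c2,u2):
    o1,d1=ray(c1,u1);o2,d2=ray(c2,u2)
    s=np.linalg.lstsq(np.c_[d1,-d2],o2-o1,rcond=None)[0]
    a=o1+s[0]*d1;b=o2+s[1]*d2;return (a+b)/2,np.linalg.norm(a-b)
def proj(c,P):
    P=np.atleast_2d(P);q=(P-c["T"][:3,3])@c["T"][:3,:3];q=q*[1,-1,-1]
    return cv2.projectPoints(q,np.zeros(3),np.zeros(3),c["K"],np.array(c["D"],float))[0][:,0]
E
python3 - <<'E'
from h import *
a=shot("scene");b=shot("top")
import pickle;pickle.dump((a,b),open("v0.pkl","wb"))
for c in(a,b):print(c["fov_y"],c["T"][:3,3].round(3),(-c["T"][:3,2]).round(2),c["D"])
cv2.imwrite("pics/st.png",cv2.resize(np.vstack([a["img"],b["img"]])[:,:,::-1],(400,600)) )
cv2.imwrite("pics/s.png",cv2.resize(a["img"][:,:,::-1],(800,600)));cv2.imwrite("pics/t.png",cv2.resize(b["img"][:,:,::-1],(800,600)))
o=sensors.get_obs();print(o,robot.tip_reach)
E
```

```text
42.82663051128978 [-0.764 -0.704  1.04 ] [ 0.76  0.37 -0.54] [0.07396187 0.         0.         0.         0.        ]
49.038958991637806 [ 0.303 -0.067  1.599] [ 0.14 -0.01 -0.99] [-0.14205249  0.          0.          0.          0.        ]
{'time': 0.1, 'q': array([-1.44950539e+00,  5.28345157e-01,  1.43379192e+00, -1.32705686e-05,
        1.18136203e+00, -1.78488878e-01]), 'joint_velocities': array([-0.00080895, -0.00215362, -0.00285668,  0.00146371,  0.00013504,
       -0.00039802]), 'joint_torque': array([ 1.61731332e-04, -4.40984488e+01, -1.77150536e+01,  6.34357240e-02,
        5.33721631e-02, -3.58651528e-05]), 'position': array([ 0.18452436, -0.59649517,  0.24368101]), 'tool_rot': array([ 9.88786698e-01,  1.49331702e-01,  2.11240909e-05, -9.53014134e-04]), 'ft_force': array([ 0.57527169, -0.54096576,  0.16610642]), 'moment': array([-0.00329024,  0.01923044, -0.01548355]), 'grip_force': 0.0, 'grip_width': 0.08680565873657853} 0.022
```

View pics/s.png

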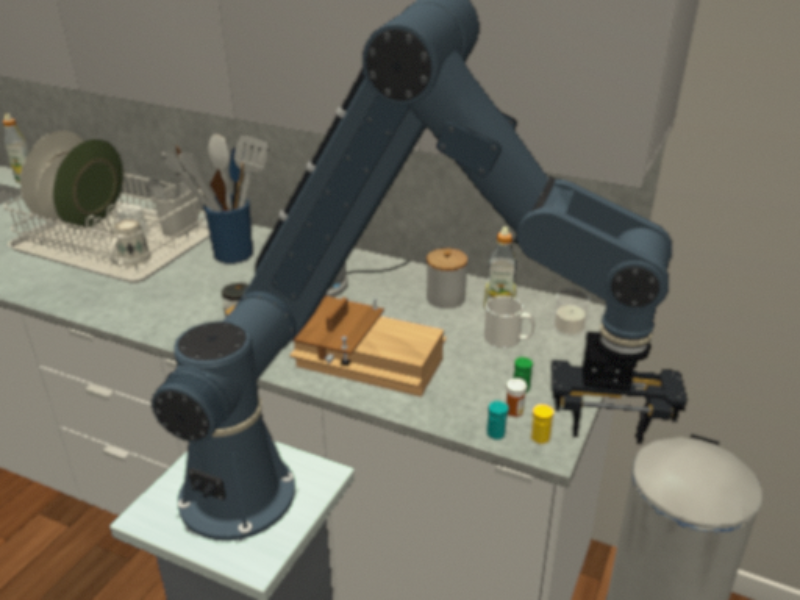

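View pics/t.png

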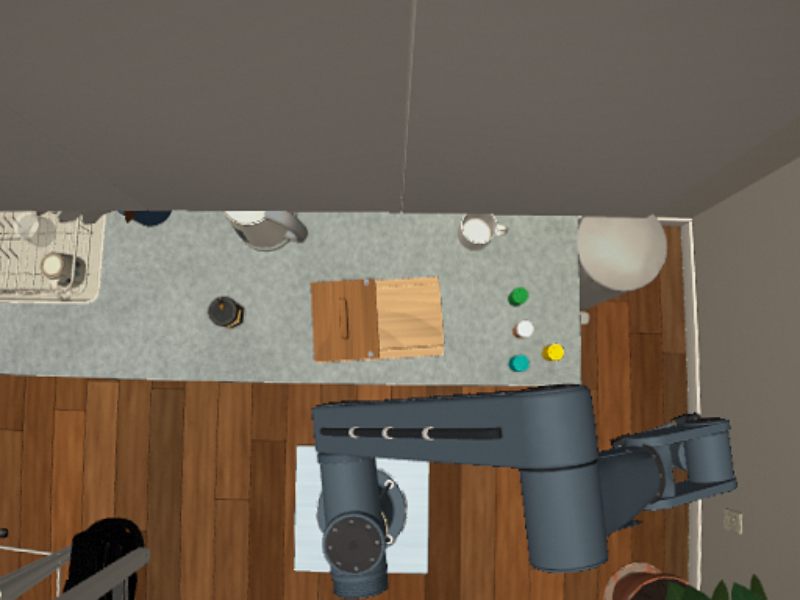

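Both views show the box with its lid on the left (+y) half; the handle is at top (344,318) and the deck's right end at top x≈443. Candidates for the bottle (800 px scale):
- white cap: top (525,329), scene (515,397), amber below the cap
- green: top (519,297)
- turquoise: top (519,363)
- yellow: top (555,352)

I choose the white-capped amber one and will check it in a crop.

Run:
```python
import pickle;from h import *
a,b=pickle.load(open("v0.pkl","rb"))
def crop(c,x,y,w,h,W,H):return cv2.resize(c["img"][y:y+h,x:x+w,::-1],(W,H),interpolation=cv2.INTER_CUBIC)
# row1: scene box 180..290 x 185..255 ; row2 top box 190..290x170..240 ; bottles
r1=np.hstack([crop(a,180,185,110,75,440,300),crop(a,300,220,90,75,360,300)])
r2=np.hstack([crop(b,190,170,110,75,440,300),crop(b,300,170,90,75,360,300)])
cv2.imwrite("pics/crop1.png",np.vstack([r1,r2]))
# bottle cap in top
hb=cv2.cvtColor(b["img"],cv2.COLOR_RGB2HSV);ha=cv2.cvtColor(a["img"],cv2.COLOR_RGB2HSV)
def comp(m,x0,y0,x1,y1):
    z=np.zeros_like(m);z[y0:y1,x0:x1]=m[y0:y1,x0:x1]
    n,l,s,ce=cv2.connectedComponentsWithStats(z);i=1+np.argmax(s[1:,4]);return s[i],ce[i]
mb=cv2.inRange(hb,(0,0,190),(180,50,255));ma=cv2.inRange(ha,(0,0,190),(180,60,255))
print("top cap",comp(mb,320,200,350,222));print("scene cap",comp(ma,318,235,345,260))
am=cv2.inRange(ha,(0,120,60),(18,255,255));print("amber",comp(am,310,235,345,275))
```

```text
top cap (array([331, 205,  11,  11,  92], dtype=int32), array([335.97826087, 209.91304348]))
scene cap (array([324, 242,  12,   8,  77], dtype=int32), array([329.64935065, 245.74025974]))
amber (array([325, 253,   8,  13,  70], dtype=int32), array([327.85714286, 258.88571429]))
```

View pics/crop1.png

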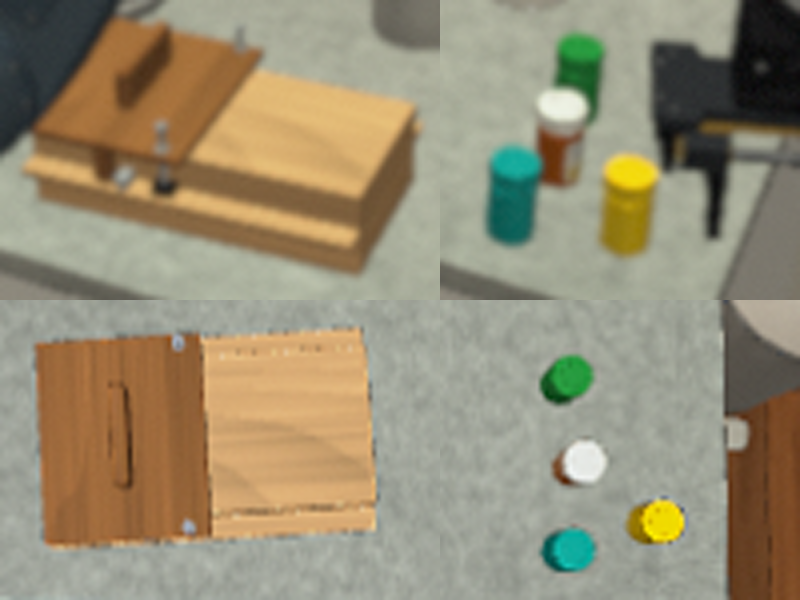

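The crop confirms the target: amber body, white cap, at right-hand (555–580, 90–180) in the scene view and (583,462) in the top view, with green, turquoise and yellow look-alikes around it. Next I triangulate.

Run:
```python
import pickle;from h import *
a,b=pickle.load(open("v0.pkl","rb"))
S=lambda X,Y:(180+X/4-.4,185+Y/4-.4)
T=lambda X,Y:(190+X/4-.4,170+(Y-300)/4-.4)
P={}
for n,s,t in [("lidNE_far_l",(112,19),(37,345)),("lid far r",(262,52),(197,335)),("lid near r",(181,160),(210,538)),("lid near l",(35,130),(48,546)),
  ("deck far r",(415,110),(364,350)),("deck near r",(358,195),(374,512)),("handle far",(167,28),(114,383)),("handle near",(120,78),(125,487)),("pin far",(240,32),(177,338)),("pin near",(160,125),(186,522))]:
    p,e=tri(a,S(*s),b,T(*t));P[n]=p;print(n,p.round(4),round(e,4), onz(b,T(*t),.095)[:2].round(3))
print("cap",*tri(a,(329.6,244.5),b,(336,210)),onz(b,(336,210),.072))
hv=P["handle far"]-P["handle near"];print("yaw handle",np.degrees(np.arctan2(-hv[0],hv[1])))
for p,q in(("lid far r","lid near r"),("lidNE_far_l","lid near l"),("deck far r","deck near r"),("pin far","pin near")):
    v=P[p]-P[q];print(p,np.degrees(np.arctan2(v[1],v[0])),np.linalg.norm(v[:2]))
```

```text
lidNE_far_l [0.5281 0.1229 0.0933] 0.0008 [0.528 0.122]
lid far r [ 0.5403 -0.023   0.0903] 0.0021 [ 0.539 -0.022]
lid near r [ 0.3577 -0.0393  0.0962] 0.0058 [ 0.356 -0.037]
lid near l [0.351  0.1024 0.0881] 0.0139 [0.347 0.107]
deck far r [ 0.5304 -0.1757  0.0784] 0.0027 [ 0.527 -0.173]
deck near r [ 0.383  -0.1863  0.0904] 0.0069 [ 0.381 -0.183]
handle far [0.492  0.0472 0.1243] 0.0053 [0.494 0.052]
handle near [0.3986 0.037  0.1307] 0.0007 [0.401 0.04 ]
pin far [ 0.5339 -0.0053  0.1104] 0.001 [ 0.536 -0.004]
pin near [ 0.3696 -0.0165  0.117 ] 0.0014 [ 0.37  -0.015]
cap [ 0.42976968 -0.37785761  0.07717806] 0.00019075405644453214 [ 0.43016112 -0.37882604  0.072     ]
yaw handle -83.79538468062425
lid far r 5.095119590870928 0.1832901138329397
lidNE_far_l 6.62497047117471 0.17826855271508762
deck far r 4.0987983635266065 0.1477487304824091
pin far 3.907268054996458 0.16468775426873927
```

Emit:
drive_tool(deltas=[[[0, 0, 0, 0, 0, 0.11], [0, 0, 0, 0, 0, 0.11], [30, -28, 0, 0, 0, 0], [30, -28, 0, 0, 0, 0], [30, -28, 0, 0, 0, 0], [30, -28, 0, 0, 0, 0], [30, -28, 0, 0, 0, 0], [30, -28, 0, 0, 0, 0]]])

```text
time: 0.77
position: [0.3514, -0.4134, 0.2442]
tool_rot: [0.999, 0.04, -0.0, -0.0]
ft_force: [1.0, -0.1, 0.0]
grip_width: 0.0869
grip_force: 0.0
```

Emit:
drive_tool(deltas=[[[14, -38, 0, 0, 0, 0], [14, -38, 0, 0, 0, 0], [14, -38, 0, 0, 0, 0], [14, -38, 0, 0, 0, 0], [14, -38, 0, 0, 0, 0], [14, -38, 0, 0, 0, 0], [14, -38, 0, 0, 0, 0], [14, -38, 0, 0, 0, 0]]])

```text
time: 1.43
position: [0.438, -0.1013, 0.2444]
tool_rot: [0.999, 0.04, -0.0, -0.0]
ft_force: [0.7, -0.9, -0.3]
grip_width: 0.0867
grip_force: 0.0
```

Emit:
drive_tool(deltas=[[[5, -36, 0, 0, 0, 0], [5, -36, 0, 0, 0, 0], [4, -36, 0, 0, 0, 0], [3, -30, 0, 0, 0, 0], [0, -7, 0, 0, 0, 0], [0, 0, 0, 0, 0, 0], [0, 0, 0, 0, 0, 0]]])

```text
time: 2.02
position: [0.4434, 0.0424, 0.2444]
tool_rot: [0.999, 0.041, -0.0, 0.0]
ft_force: [0.8, -0.9, 0.7]
grip_width: 0.0871
grip_force: 0.0
```

Run:
```python
from h import *
w=shot("wrist");import pickle;pickle.dump(w,open("w1.pkl","wb"))
t=shot("top");pickle.dump(t,open("t1.pkl","wb"))
o=sensors.get_obs();print(o["time"],o["position"],o["tool_rot"],o["q"]);print(w["hand_eye"],w["fov_y"])
print("pred handle top ends",proj(w,[[.494,.047,.136],[.4,.038,.136]]))
cv2.imwrite("pics/w1.png",cv2.resize(w["img"][:,:,::-1],(800,600)))
```

```text
2.1167 [0.4436808  0.04138536 0.24449345] [9.99230015e-01 3.92339263e-02 1.95944817e-05 2.74471014e-04] [-1.58392673e-01  2.87137287e-01  1.86392181e+00 -6.34461501e-04
  9.90387440e-01  1.33426353e+00]
[[-6.12965748e-04  9.54478869e-01  2.98277912e-01  8.01091834e-02]
 [ 9.99998912e-01  9.85335267e-04 -1.09802502e-03  1.82461610e-04]
 [-1.34194542e-03  2.98276914e-01 -9.54478434e-01 -1.39377523e-01]
 [ 0.00000000e+00  0.00000000e+00  0.00000000e+00  1.00000000e+00]] 64.1656507318857
pred handle top ends [[254.46750867 136.74665917]
 [256.17572354 243.45867658]]
```

View pics/w1.png

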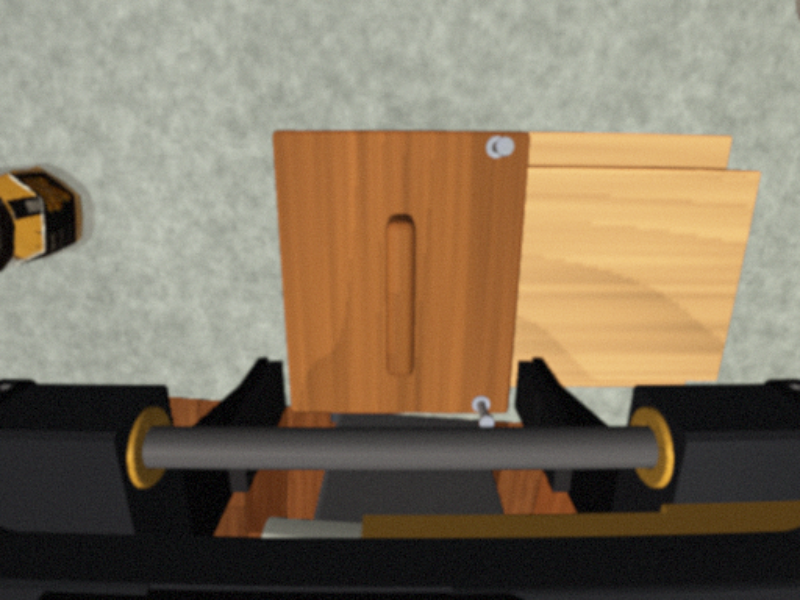

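The wrist view shows the handle running upright from (400,218) to (399,374), squarely under the hand, and the jar at far left (35,215). The lid's edges are parallel to the image, so yaw is good.

Run:
```python
from h import *;import pickle
w=pickle.load(open("w1.pkl","rb"));s=.64
for z in(.136,):
  f=onz(w,(400*s,220*s),z);n=onz(w,(399.5*s,374*s),z);print(f,n,(f+n)/2,np.linalg.norm(f-n))
for n,u in dict(lidtl=(275,131),lidtr=(527,134),lidbr=(508,413),lidbl=(294,411)).items():print(n,onz(w,(u[0]*s,u[1]*s),.095))
for n,u in dict(dtr=(760,170),dbr=(717,387)).items():print(n,onz(w,(u[0]*s,u[1]*s),.084))
o=sensors.get_obs();print(R.from_quat(o["tool_rot"]).as_matrix().round(3))
```

```text
[0.49087049 0.04551365 0.136     ] [0.40398413 0.03876577 0.136     ] [0.44742731 0.04213971 0.136     ] 0.08714800472309743
lidtl [0.53056643 0.1204039  0.095     ]
lidtr [ 0.54058315 -0.02370726  0.095     ]
lidbr [ 0.36072498 -0.03933137  0.095     ]
lidbl [0.35066981 0.10668825 0.095     ]
dtr [ 0.53418652 -0.17549068  0.084     ]
dbr [ 0.38569162 -0.18927687  0.084     ]
[[ 0.997  0.078  0.   ]
 [ 0.078 -0.997 -0.001]
 [ 0.     0.001 -1.   ]]
```

Emit:
drive_tool(deltas=[[[3, -1, 30, 0, 0, 0], [0, 0, 30, 0, 0, 0], [0, 0, 30, 0, 0, 0], [0, 0, 20, 0, 0, 0], [0, 0, 11, 0, 0, 0], [0, 0, 0, 0, 0, 0], [0, 0, 0, 0, 0, 0]]], gripper=60)

```text
time: 2.7
position: [0.4464, 0.0425, 0.1231]
tool_rot: [0.999, 0.039, -0.001, -0.0]
ft_force: [0.5, -0.3, -0.0]
grip_width: 0.0539
grip_force: 0.0
```

Emit:
drive_tool(deltas=[[[0, 0, 0, 0, 0, 0], [0, 0, 0, 0, 0, 0], [0, 0, 0, 0, 0, 0], [0, 0, 0, 0, 0, 0], [0, 0, 0, 0, 0, 0], [0, 0, 0, 0, 0, 0], [0, 0, 0, 0, 0, 0], [0, 0, 0, 0, 0, 0]]], gripper=0, squeeze=30)

```text
time: 3.37
position: [0.4466, 0.0427, 0.1238]
tool_rot: [0.999, 0.04, 0.0, 0.001]
ft_force: [-0.7, -7.7, 2.0]
grip_width: 0.0154
grip_force: 30.0
```

Emit:
drive_tool(deltas=[[[0, 0, -5, 0, 0, 0], [0, 0, -5, 0, 0, 0], [0, 0, -5, 0, 0, 0], [0, 0, 0, 0, 0, 0], [0, 0, 0, 0, 0, 0]]])

```text
time: 3.78
position: [0.4466, 0.0427, 0.1387]
tool_rot: [0.999, 0.04, 0.0, 0.001]
ft_force: [0.0, -5.6, -3.1]
grip_width: 0.0158
grip_force: 30.0
```

Emit:
drive_tool(deltas=[[[0, 10, 0, 0, 0, 0], [0, 20, 0, 0, 0, 0], [0, 20, 0, 0, 0, 0], [0, 25, 0, 0, 0, 0], [0, 25, 0, 0, 0, 0], [0, 20, 0, 0, 0, 0], [0, 12, 0, 0, 0, 0], [0, 0, 0, 0, 0, 0]]])

```text
time: 4.45
position: [0.4568, -0.0901, 0.1382]
tool_rot: [0.999, 0.039, -0.0, 0.0]
ft_force: [0.1, -0.8, -4.0]
grip_width: 0.0157
grip_force: 30.0
```

Emit:
drive_tool(deltas=[[[0, 4, 0, 0, 0, 0], [0, 4, 0, 0, 0, 0], [0, 0, 0, 0, 0, 0], [0, 0, 0, 0, 0, 0]]])

```text
time: 4.78
position: [0.4572, -0.0953, 0.1385]
tool_rot: [0.999, 0.04, -0.0, 0.0]
ft_force: [-1.3, -1.7, -3.8]
grip_width: 0.0154
grip_force: 30.0
```

Emit:
drive_tool(deltas=[[[0, 3, 5, 0, 0, 0], [0, 2, 5, 0, 0, 0], [0, 0, 5, 0, 0, 0], [0, 0, 0, 0, 0, 0], [0, 0, 0, 0, 0, 0]]])

```text
time: 5.2
position: [0.4577, -0.1009, 0.1236]
tool_rot: [0.999, 0.04, -0.0, 0.0]
ft_force: [-2.1, -0.7, 3.2]
grip_width: 0.0158
grip_force: 30.0
```

Emit:
drive_tool(deltas=[[[0, 0, 0, 0, 0, 0], [0, 0, 0, 0, 0, 0], [0, 0, 0, 0, 0, 0], [0, 0, 0, 0, 0, 0], [0, 0, -10, 0, 0, 0], [0, 0, -20, 0, 0, 0], [0, 0, -35, 0, 0, 0], [0, 0, -35, 0, 0, 0]]], gripper=60)

```text
time: 5.87
position: [0.4571, -0.1003, 0.2237]
tool_rot: [0.999, 0.04, -0.001, -0.001]
ft_force: [0.9, -1.0, 0.4]
grip_width: 0.0512
grip_force: 0.0
```

Emit:
drive_tool(deltas=[[[-6, 35, 0, 0, 0, 0], [-6, 35, 0, 0, 0, 0], [-6, 35, 0, 0, 0, 0], [-6, 35, 0, 0, 0, 0], [-6, 35, 0, 0, 0, 0], [-6, 35, 0, 0, 0, 0], [-6, 35, 0, 0, 0, 0], [-6, 30, 0, 0, 0, 0]]], gripper=75)

```text
time: 6.53
position: [0.4317, -0.3813, 0.2235]
tool_rot: [0.999, 0.04, 0.0, 0.001]
ft_force: [0.4, 0.7, -0.8]
grip_width: 0.0652
grip_force: 0.0
```

Emit:
drive_tool(deltas=[[[0, 0, 0, 0, 0, 0], [0, 0, 0, 0, 0, 0]]])

```text
time: 6.7
position: [0.4316, -0.3804, 0.2231]
tool_rot: [0.999, 0.038, 0.0, -0.0]
ft_force: [-0.5, 1.6, 0.7]
grip_width: 0.0652
grip_force: 0.0
```

Run:
```python
from h import *
w=shot("wrist");t=shot("top")
o=sensors.get_obs();print(o["time"],o["position"],o["tool_rot"])
print("pred cap",proj(w,[[.43,-.3785,.072],[.43,-.3785,.077]]))
cv2.imwrite("pics/w2.png",np.hstack([cv2.resize(w["img"][:,:,::-1],(440,330)),cv2.resize(t["img"][150:260,180:300,::-1],(360,330))]))
m=cv2.inRange(cv2.cvtColor(w["img"],cv2.COLOR_RGB2HSV),(0,0,190),(180,40,255))
n,l,s,c=cv2.connectedComponentsWithStats(m)
for i in range(1,n):
  if s[i,4]>300:print(s[i],c[i],onz(w,c[i],.072))
```

```text
6.8 [ 0.43162827 -0.37765301  0.22302968] [ 9.99204073e-01  3.98774241e-02 -4.14802846e-04 -9.16154552e-04]
pred cap [[253.19158863 185.14704238]
 [253.15663232 186.54135529]]
[ 405    0   92   60 3989] [447.86537979  25.39859614] [ 0.58730957 -0.53695759  0.072     ]
[445  64  52 182 676] [471.42159763 153.80177515] [ 0.47807145 -0.58858251  0.072     ]
[182 132  37  30 327] [199.70030581 145.0030581 ] [ 0.46558376 -0.32499922  0.072     ]
[ 235  164   40   42 1208] [254.31043046 182.92715232] [ 0.43234166 -0.37942896  0.072     ]
```

View pics/w2.png

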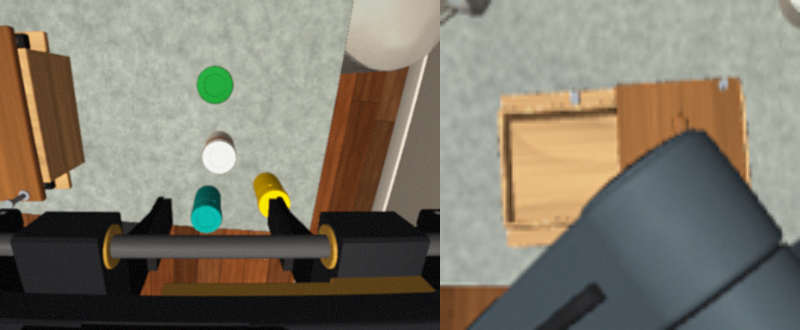

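The cap is at (218,155), right under the hand, measured at (0.431, -0.379). The lid is parked open in the top view. I descend now.

Emit:
drive_tool(deltas=[[[0, 1, 35, 0, 0, 0], [0, 0, 40, 0, 0, 0], [0, 0, 40, 0, 0, 0], [0, 0, 30, 0, 0, 0], [0, 0, 17, 0, 0, 0], [0, 0, 8, 0, 0, 0], [0, 0, 0, 0, 0, 0], [0, 0, 0, 0, 0, 0]]])

```text
time: 7.47
position: [0.4326, -0.3791, 0.0541]
tool_rot: [0.999, 0.04, 0.0, 0.0]
ft_force: [-0.3, 0.1, 0.1]
grip_width: 0.0654
grip_force: 0.0
```

Emit:
drive_tool(deltas=[[[0, 0, 0, 0, 0, 0], [0, 0, 0, 0, 0, 0], [0, 0, 0, 0, 0, 0], [0, 0, 0, 0, 0, 0], [0, 0, 0, 0, 0, 0], [0, 0, 0, 0, 0, 0], [0, 0, 0, 0, 0, 0]]], gripper=0, squeeze=15)

```text
time: 8.05
position: [0.4322, -0.3799, 0.0542]
tool_rot: [0.999, 0.04, 0.0, 0.0]
ft_force: [-1.7, 0.2, 3.9]
grip_width: 0.0371
grip_force: 14.9
```

Emit:
drive_tool(deltas=[[[0, 0, -10, 0, 0, 0], [0, 0, -25, 0, 0, 0], [0, 0, -35, 0, 0, 0], [0, 0, -35, 0, 0, 0], [0, 0, -35, 0, 0, 0], [0, 0, -25, 0, 0, 0], [0, 0, -10, 0, 0, 0], [0, 0, 0, 0, 0, 0]]])

```text
time: 8.72
position: [0.433, -0.3808, 0.2316]
tool_rot: [0.999, 0.04, 0.002, 0.003]
ft_force: [0.2, -1.0, 0.3]
grip_width: 0.0371
grip_force: 14.9
```

Emit:
drive_tool(deltas=[[[2, -20, 0, 0, 0, 0], [4, -35, 0, 0, 0, 0], [4, -35, 0, 0, 0, 0], [4, -35, 0, 0, 0, 0], [4, -35, 0, 0, 0, 0], [4, -35, 0, 0, 0, 0], [4, -35, 0, 0, 0, 0], [4, -35, 0, 0, 0, 0]]])

```text
time: 9.38
position: [0.4392, -0.1109, 0.2265]
tool_rot: [0.999, 0.04, -0.002, -0.001]
ft_force: [-0.1, 0.4, -1.0]
grip_width: 0.0376
grip_force: 14.9
```

Emit:
drive_tool(deltas=[[[4, -35, 0, 0, 0, 0], [4, -35, 0, 0, 0, 0], [4, -35, 0, 0, 0, 0], [3, -30, 0, 0, 0, 0], [2, -15, 0, 0, 0, 0], [0, -9, 0, 0, 0, 0], [0, 0, 0, 0, 0, 0], [0, 0, 0, 0, 0, 0]]])

```text
time: 10.05
position: [0.4444, 0.0466, 0.2275]
tool_rot: [0.999, 0.04, -0.001, 0.0]
ft_force: [0.3, -0.7, 0.5]
grip_width: 0.0373
grip_force: 14.9
```

Run:
```python
from h import *
w=shot("wrist");t=shot("top")
o=sensors.get_obs();print(o["time"],o["position"],o["tool_rot"],o["grip_width"])
cv2.imwrite("pics/w3.png",np.hstack([cv2.resize(w["img"][:,:,::-1],(440,330)),cv2.resize(t["img"][150:260,180:300,::-1],(360,330))]))
```

```text
10.15 [0.44502757 0.04574063 0.22803941] [ 9.99226714e-01  3.93154752e-02 -5.01920129e-04  1.23806391e-04] 0.03748999266262333
```

View pics/w3.png

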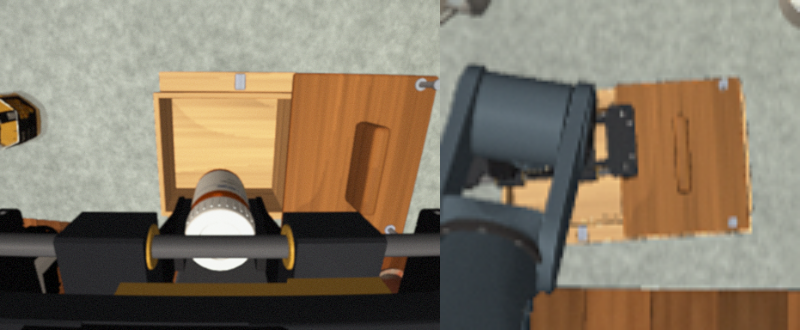

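The bottle hangs between the jaws at (220,225), upright over the open compartment (wall corners near (160,95) and (290,95)). The lid is parked at right. I lower it.

Emit:
drive_tool(deltas=[[[0, 0, 20, 0, 0, 0], [0, 0, 35, 0, 0, 0], [0, 0, 35, 0, 0, 0], [0, 0, 30, 0, 0, 0], [0, 0, 25, 0, 0, 0], [0, 0, 13, 0, 0, 0], [0, 0, 5, 0, 0, 0], [0, 0, 0, 0, 0, 0]]])

```text
time: 10.82
position: [0.4448, 0.0457, 0.0644]
tool_rot: [0.999, 0.039, -0.001, -0.0]
ft_force: [-0.4, 0.1, 0.7]
grip_width: 0.0376
grip_force: 14.9
```

Emit:
drive_tool(deltas=[[[0, 0, 2, 0, 0, 0], [0, 0, 1, 0, 0, 0], [0, 0, 1, 0, 0, 0], [0, 0, 0, 0, 0, 0], [0, 0, 0, 0, 0, 0]]])

```text
time: 11.23
position: [0.4455, 0.0467, 0.0622]
tool_rot: [0.999, 0.04, 0.001, 0.0]
ft_force: [0.1, 0.5, -0.1]
grip_width: 0.0372
grip_force: 14.9
```

Emit:
drive_tool(deltas=[[[0, 0, 1, 0, 0, 0], [0, 0, 1, 0, 0, 0], [0, 0, 0, 0, 0, 0], [0, 0, 0, 0, 0, 0]]])

```text
time: 11.57
position: [0.4454, 0.0468, 0.0601]
tool_rot: [0.999, 0.04, 0.001, 0.0]
ft_force: [0.3, 0.3, 5.6]
grip_width: 0.0374
grip_force: 15.0
```

Emit:
drive_tool(deltas=[[[0, 0, 0, 0, 0, 0], [0, 0, 0, 0, 0, 0], [0, 0, 0, 0, 0, 0], [0, 0, 0, 0, 0, 0], [0, 0, 0, 0, 0, 0], [0, 0, 0, 0, 0, 0], [0, 0, 0, 0, 0, 0], [0, 0, 0, 0, 0, 0]]], gripper=75)

```text
time: 12.23
position: [0.4451, 0.0467, 0.0595]
tool_rot: [0.999, 0.04, -0.0, -0.0]
ft_force: [-0.4, 0.5, 0.0]
grip_width: 0.065
grip_force: 0.0
```

Emit:
drive_tool(deltas=[[[0, 0, -10, 0, 0, 0], [0, 0, -20, 0, 0, 0], [0, 0, -30, 0, 0, 0], [0, 0, -35, 0, 0, 0], [0, 0, -35, 0, 0, 0], [0, 0, -30, 0, 0, 0], [0, 0, 0, 0, 0, 0]]])

```text
time: 12.82
position: [0.4485, 0.0464, 0.2248]
tool_rot: [0.999, 0.04, 0.006, 0.001]
ft_force: [0.3, -0.5, -0.1]
grip_width: 0.0654
grip_force: 0.0
```

Run:
```python
from h import *
w=shot("wrist");s=shot("scene")
o=sensors.get_obs();print(o["time"],o["position"],o["tool_rot"],o["grip_width"])
cv2.imwrite("pics/w4.png",np.hstack([cv2.resize(w["img"][:,:,::-1],(440,330)),cv2.resize(s["img"][170:270,180:290,::-1],(360,330))]))
m=cv2.inRange(cv2.cvtColor(w["img"],cv2.COLOR_RGB2HSV),(0,0,180),(180,40,255))
n,l,st,c=cv2.connectedComponentsWithStats(m)
for i in range(1,n):
  if st[i,4]>300:print(st[i],c[i],onz(w,c[i],.078))
```

```text
12.9167 [0.44560401 0.04667634 0.22065693] [9.99201358e-01 3.99236435e-02 1.62880914e-03 3.09539693e-04] 0.0656122696574207
[ 45   0  55  33 607] [72.79571664  8.3509061 ] [0.59317557 0.21303484 0.078     ]
[   14     0   174   267 17304] [113.43209663 124.82165973] [0.49743934 0.18146297 0.078     ]
[ 213    0  217   92 8291] [330.40875648  41.30478832] [ 0.58317463 -0.00831432  0.078     ]
[ 405    0   71   93 2339] [444.6425823   56.70371954] [ 0.58063973 -0.11161469  0.078     ]
[161  28  45  41 476] [182.18907563  51.22058824] [0.56496547 0.1187792  0.078     ]
[213  53  43  37 599] [233.17863105  74.55759599] [0.54912705 0.07349989 0.078     ]
[  0  68  21  36 303] [ 7.57425743 83.        ] [0.52853597 0.27827832 0.078     ]
[498 114  14  47 326] [505.99079755 138.68711656] [ 0.51520482 -0.1901571   0.078     ]
[ 235  170   39   39 1185] [253.93670886 188.92827004] [0.44616392 0.04712115 0.078     ]
[478 222  34  40 391] [493.03580563 237.04859335] [ 0.41347362 -0.20849228  0.078     ]
[199 259 114  13 856] [251.56074766 266.32126168] [0.36139279 0.04303808 0.078     ]
```

View pics/w4.png

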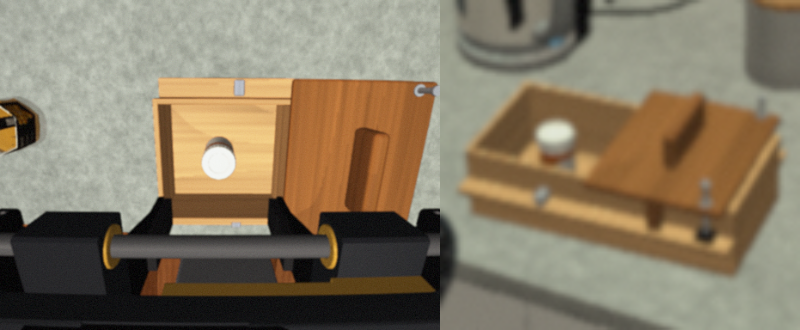

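The bottle stands upright in the compartment (cap at (218,158), clear of all walls), and the lid is still parked open. Back to the handle.

Emit:
drive_tool(deltas=[[[0, 25, 0, 0, 0, 0], [0, 35, 0, 0, 0, 0], [0, 35, 0, 0, 0, 0], [0, 30, 0, 0, 0, 0], [0, 15, 0, 0, 0, 0], [0, 8, 0, 0, 0, 0], [0, 0, 0, 0, 0, 0]]], gripper=65)

```text
time: 13.5
position: [0.4563, -0.1019, 0.218]
tool_rot: [0.999, 0.039, -0.001, -0.001]
ft_force: [-0.3, 0.2, 0.6]
grip_width: 0.0567
grip_force: 0.0
```

Emit:
drive_tool(deltas=[[[0, 0, 25, 0, 0, 0], [0, 0, 30, 0, 0, 0], [0, 0, 25, 0, 0, 0], [0, 0, 12, 0, 0, 0], [0, 0, 4, 0, 0, 0], [0, 0, 0, 0, 0, 0], [0, 0, 0, 0, 0, 0]]])

```text
time: 14.08
position: [0.4569, -0.1, 0.1236]
tool_rot: [0.999, 0.04, -0.0, -0.0]
ft_force: [0.2, 0.6, -0.0]
grip_width: 0.0567
grip_force: 0.0
```

Emit:
drive_tool(deltas=[[[0, 0, 0, 0, 0, 0], [0, 0, 0, 0, 0, 0], [0, 0, 0, 0, 0, 0], [0, 0, 0, 0, 0, 0], [0, 0, 0, 0, 0, 0], [0, 0, 0, 0, 0, 0], [0, 0, 0, 0, 0, 0], [0, 0, 0, 0, 0, 0]]], gripper=0, squeeze=30)

```text
time: 14.75
position: [0.4569, -0.1009, 0.1236]
tool_rot: [0.999, 0.04, 0.0, 0.0]
ft_force: [-0.3, 0.2, 1.1]
grip_width: 0.0155
grip_force: 30.0
```

Emit:
drive_tool(deltas=[[[0, 0, -5, 0, 0, 0], [0, 0, -5, 0, 0, 0], [0, 0, -5, 0, 0, 0], [0, 0, 0, 0, 0, 0], [0, 0, 0, 0, 0, 0]]])

```text
time: 15.17
position: [0.4569, -0.1009, 0.1389]
tool_rot: [0.999, 0.04, 0.0, 0.0]
ft_force: [0.1, 0.1, -2.6]
grip_width: 0.0154
grip_force: 30.0
```

Emit:
drive_tool(deltas=[[[0, -10, 0, 0, 0, 0], [0, -20, 0, 0, 0, 0], [0, -25, 0, 0, 0, 0], [0, -25, 0, 0, 0, 0], [0, -25, 0, 0, 0, 0], [0, -20, 0, 0, 0, 0], [0, -10, 0, 0, 0, 0], [0, 0, 0, 0, 0, 0]]])

```text
time: 15.83
position: [0.4464, 0.0358, 0.1387]
tool_rot: [0.999, 0.041, 0.001, -0.0]
ft_force: [0.9, 0.9, -2.6]
grip_width: 0.0158
grip_force: 30.0
```

Emit:
drive_tool(deltas=[[[0, -3, 0, 0, 0, 0], [0, -3, 0, 0, 0, 0], [0, -2, 0, 0, 0, 0], [0, 0, 0, 0, 0, 0], [0, 0, 0, 0, 0, 0], [0, 0, 0, 0, 0, 0]]])

```text
time: 16.33
position: [0.4459, 0.0414, 0.1386]
tool_rot: [0.999, 0.039, 0.0, -0.0]
ft_force: [2.7, 0.2, -2.2]
grip_width: 0.0156
grip_force: 30.0
```

Emit:
drive_tool(deltas=[[[0, -1, 0, 0, 0, 0], [0, -1, 0, 0, 0, 0], [0, 0, 0, 0, 0, 0], [0, 0, 0, 0, 0, 0]]])

```text
time: 16.67
position: [0.4459, 0.0426, 0.1387]
tool_rot: [0.999, 0.04, 0.0, 0.001]
ft_force: [2.2, -4.8, -2.9]
grip_width: 0.0158
grip_force: 30.0
```

The side force matches the first grasp, so the lid is at its shut stop. I lower it.

Emit:
drive_tool(deltas=[[[0, 0, 5, 0, 0, 0], [0, 0, 5, 0, 0, 0], [0, 0, 5, 0, 0, 0], [0, 0, 1, 0, 0, 0], [0, 0, 0, 0, 0, 0], [0, 0, 0, 0, 0, 0]]])

```text
time: 17.17
position: [0.4459, 0.0427, 0.1235]
tool_rot: [0.999, 0.04, 0.001, 0.001]
ft_force: [0.6, -4.7, 6.0]
grip_width: 0.0158
grip_force: 30.0
```

Emit:
drive_tool(deltas=[[[0, 0, 0, 0, 0, 0], [0, 0, 0, 0, 0, 0], [0, 0, 0, 0, 0, 0], [0, 0, 0, 0, 0, 0], [0, 0, 0, 0, 0, 0], [0, 0, 0, 0, 0, 0], [0, 0, 0, 0, 0, 0]]], gripper=65)

```text
time: 17.75
position: [0.4451, 0.0439, 0.1224]
tool_rot: [0.999, 0.04, -0.0, -0.0]
ft_force: [-0.7, 1.2, -0.9]
grip_width: 0.0532
grip_force: 0.0
```

Emit:
drive_tool(deltas=[[[0, 0, -10, 0, 0, 0], [0, 0, -25, 0, 0, 0], [0, 0, -35, 0, 0, 0], [0, 0, -30, 0, 0, 0], [0, 0, -20, 0, 0, 0], [0, 0, 0, 0, 0, 0], [0, 0, 0, 0, 0, 0], [0, 0, 0, 0, 0, 0]]])

```text
time: 18.42
position: [0.4444, 0.0439, 0.2418]
tool_rot: [0.999, 0.04, -0.001, -0.0]
ft_force: [0.2, 0.6, -0.1]
grip_width: 0.0568
grip_force: 0.0
```

Run:
```python
from h import *
w=shot("wrist");s=shot("scene")
o=sensors.get_obs();print(o["time"],o["position"],o["tool_rot"],o["joint_velocities"].round(3))
cv2.imwrite("pics/w5.png",np.hstack([cv2.resize(w["img"][:,:,::-1],(440,330)),cv2.resize(s["img"][170:270,180:290,::-1],(360,330))]))
```

```text
18.5167 [0.44419414 0.04388946 0.24112141] [ 9.99203312e-01  3.98678538e-02 -1.78175495e-03 -3.48607246e-04] [-0.001  0.005 -0.003 -0.002  0.001 -0.   ]
```

View pics/w5.png

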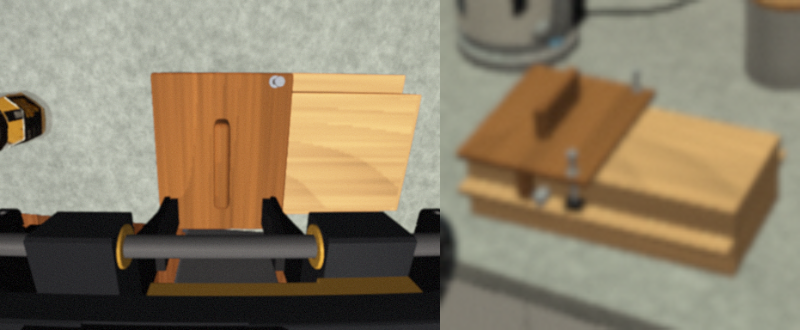

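The lid is shut and down, as at the start: the handle is at (222,165), and in the scene view its foot stands behind the catch at (540,195). The hand is clear.

```bash
python3 -c "
from rig import ticket
print(ticket.hand_in())"
```

```text
the job is handed in; nothing more can be done
None
```

The job is handed in at about 18.5 s of 69 s: the pill bottle stands upright in the compartment, the lid is shut and down behind its catch, and the jar and mug were never touched; the hand-in returned no verdict.

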